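Set the clay scale to five kilos

ROBOT

A 6-joint arm with a two-finger parallel gripper is mounted at the origin on the work surface. World frame = base frame: x ahead of the robot, y to its left, z up, the work surface at z = 0. Lengths are in mm, angles in rad, forces in N, time in s.
With the tool pointing down it reaches from about 350 to 800 mm from the base axis. Payload 7.3 kg.
Tool frame: the origin (TCP) lies at the centre of the arm's flange, where the gripper is bolted on; the fingertips stand 173 mm ahead of it and the grasp point (between the pads) lies 155 mm ahead of it (ctrl.tip_reach is the distance from the TCP to the fingertips, in mm); z points along the fingers, y is the line along which they close (so a half turn about z gives the same grasp; the last joint's range is limited). The gripper opens to 85 mm and grips with 20 to 120 N. Pads are 22 mm wide; open, the fingers measure 114 mm over their backs; the gripper's body (76 mm by 85 mm) begins 54 mm behind the grasp point. The pads swing forward as they close: fully open they stand 13 mm farther back than shut.
Start: joints at [1.179, 0.342, 1.524, -0, 1.275, -0.146], TCP at [127.727, 509.228, 404.722] pointing down, gripper open.
Joint ranges: [-2.53, 2.53], [-0.77, 2.02], [0.04, 2.7], [-1, 4.14], [0.28, 2.66], [-3.11, 3.11]. Speed limits (rad/s): [2.57, 2.57, 3.14, 3.14, 3.14, 3.14].

INTERFACE

Orientations are given as [roll, pitch, yaw] about the fixed x, y, z axes, in that order (R = Rz(yaw) Ry(pitch) Rx(roll)).
In Python, from workcell import ctrl gives the robot as it stands.
- The arm moves only by the tool play_rows, never from a script. Its argument "motion" is one flat list of numbers, 7 for each row, row after row: the shift along the tool's x, y, z in units of 0.04 m (1.0 is 0.04 m), then the turn, a rotation vector about the tool's x, y, z in units of 0.08 rad (1.0 is 0.08 rad), then the opening, from 0 (shut) to 1 (fully open). A call has 1 to 5 rows; each row shifts and turns the commanded pose from where the row before left it, along the tool's axes as they then stand; what a row does not reach is not made up. A row lasts 1/10 s, in which the tool goes at most 50 mm and 8.59 degrees, less where a joint would pass 70% of its speed; a pose out of reach is approached as far as the arm can. A call with a number of a shift or a turn outside -1 to 1 is refused whole. A call with a gripper value outside its range is refused whole. The fingers move at their own pace and stop on an object; "newtons" is the grip in N (left out, the last holds). Time passes only in rows, so rows that do not move let the fingers close. It gives the time, the measured TCP pose, the force, the opening and the grip force at its end, in the units of the state.
- ctrl.sense(): the state, without advancing time (a new reading comes with each control period).
- ctrl.capture(name): name is "scene" or "top" or "wrist"; returns a dict with "image" (420x560x3 uint8, red, green, blue), "z_map" (420x560 float32, mm along the optical axis (not along the pixel's ray), 0 where there is no reading), "camera_matrix" (3x3 intrinsics, pixels), "k1" (the pictures are not rectified: a ray, as slopes to the right and down, at radius r is drawn at 1 + k1 r^2 times it, then the intrinsics apply), "rvec" (rotation vector, rad) and "tvec" (3), from world to camera coordinates, as OpenCV has them; the wrist camera has in their place "T_tool_cam" (4x4, takes a point from camera to tool coordinates, whose origin is the TCP and whose axes are the flange's). Camera axes: x right, y down, z forward; pixel columns grow to the right and rows downward; lengths in mm; the calibration is good to about 2 mm. A picture is of the moment at which its call begins: read the wrist's pose just before it.
- ctrl.finish_job(): hands the job in; it is judged then, once.
The state is a dict: "time": time; "joint_pos": joint angles; "dq": joint speeds; "effort": joint torques, N m; "position": TCP position; "tcp_rot": TCP orientation; "ft_force": force on the tool from outside, world axes, zero at the start; "moment": the same for the moment, N m; "finger_gap": opening from 0.0 (shut) to 1.0 (fully open); "grip_force": force on a finger pad.
Only numpy, scipy, OpenCV 4.12 (cv2) and the standard library are available. Lean on these libraries where they do the work, as an engineer would, in place of code of your own. Each camera call takes 0.05 s, during which the arm holds its last target. There are 200 camera calls.

TASK

Set the bare bench scale ready for weighing out 5 kg lumps of clay: with a fingertip push the big poise outward along its notched rear bar until its catch drops into the fifth notch out from the zero notch (the zero notch is the one nearest the pivot), and push the small poise on the front bar back towards the pivot until its catch drops into its zero notch. Only push them, without pinching or lifting them, and leave everything else standing where it is.

Things in the scene. Friction and masses are not known exactly. Their poses are not given: they have to be found in the camera images.
- scale: Mechanical bench beam scale, fixed to the bench. Origin on the bench under the middle of its grey base (240 x 360 mm); x points away from the operator, y to his left, z up. A bare steel platform, its top 104 mm up, covers the base. In front of it two parallel bars 60 mm apart run along y: the rear bar 140 mm, the front bar 200 mm before the origin. Pivot at the left (+y) end.
- beam: The beam with both bars; origin on its pivot, 165 mm left of the scale's origin and 154 mm up; -y runs outward along the bars. Their flat top edges lie 11 mm above the origin. It rocks 0.02 rad either way and now rests outer end down. Only the poises and, 345 mm out, a brass end loop (175 mm above the bench) stand above the bars.
- notch_0 (a point): Point on the rear bar's top edge, over the middle of the zero notch, 85 mm out from the pivot; the big poise's origin lies here when its catch is in that notch. Axes as beam. The rear bar, 10 mm wide, has eight such V notches 28 mm apart, each 10 mm wide at the top and 5 mm deep with 45 degree flanks; between them the edge is flat.
- notch_5 (a point): The same for the fifth notch out from the zero notch (third from the outer end), 140 mm from notch_0. Two more notches follow, 28 and 56 mm further out.
- small_zero (a point): The same for the small poise and the zero notch of the front bar (6 mm wide), beside notch_0 and of the same shape. It is that bar's only notch; the rest of its top edge is flat. Axes as beam.
- main_poise: The big poise: dark iron sliding weight, 0.43-0.57 kg, wrapped round the rear bar. Origin in its middle at the level of the bar's top edge. Iron from 24 mm above to 35 mm below it, flat end faces 22 mm from it along y, 36 mm across. A sprung catch pin in its middle rides on the bar. Slides with 0.3 to 2 N, stays where left. Starts anywhere from notch 0 to notch 3.
- main_catch (a joint): Catch pin of the big poise, m: 0 while it rides on the flat edge, 0.004 when it has dropped into a notch (its 9 mm steel button then stands 3 mm above the poise's roof instead of 7 mm). Within 4 mm of a notch's middle it pulls the poise in, ahead of the finger, and the push falls to nothing; 3 to 7 N pushes it out again.
- small_poise: The small poise: a like weight on the front bar, 0.25-0.33 kg. Origin and axes as for the big poise. Iron from 20 mm above to 30 mm below the origin, end faces 18 mm from it along y, 26 mm across. Slides with less than 1.5 N, stays where left. Starts on the flat, 55 to 150 mm outward of its zero notch.
- small_catch (a joint): Catch pin of the small poise, m: as main_catch, with about half its force.
- mug: Bystander: bisque mug, 76 mm wide, 88 mm tall, origin under its foot.
- bowl: Bystander: terracotta bowl, 124 mm wide, 55 mm tall, origin under its foot.
- jar: Bystander: closed amber glass jar, 66 mm wide, 85 mm tall, origin under its foot.
- weight: Bystander: brass weight with a knob, 54 mm wide, 62 mm tall, origin under its foot.
- glaze_brush: Bystander: flat glaze brush lying on the bench in front of the scale, 210 mm long, 20 mm high, origin under its middle.
- rib: Bystander: flat wooden throwing rib lying on the bench in front of the scale, 60 x 160 x 6 mm, origin under its middle.
- loop_tool: Bystander: trimming tool with a wooden handle and a wire loop lying on the bench, 190 mm long, origin under its middle.
Mind the look-alikes: they are no part of the job. Leave any purple look-alike of the small_poise alone.

How it is judged:
By the outcome, as a careful person would: the job done as asked, in the order asked, and still so for the second after the job is handed in, with the robot touching nothing.
It also fails if it takes over 54 s, if anything falls off the work surface, if the arm or the gripper's body presses on something with over 40 N, if the wrist force passes 120 N, or if a joint passes its speed limit or range.

## Working session

There is one attempt and no reset: what is moved stays moved. The work goes in short steps, Python scripts to look and compute and a tool call to move; the robot and the scene stay as the last step left them, time stands still between calls to the robot, and variables do not carry over. Pictures are saved under pics/ and viewed, at most 10 in all, crops included, and the job is handed in when it is done.

Besides the shell and the picture viewer there is one more tool, called after "Call:" in YAML: its name, and indented under it one key for each argument. play_rows: Moves the arm, as the interface text tells. Its arguments: {"type":"object","properties":{"motion":{"type":"array"},"newtons":{"type":"number"}},"required":["motion"]}

```bash
mkdir -p pics; cat > h.py <<'E'
import numpy as np, cv2
from workcell import ctrl
from scipy.spatial.transform import Rotation as R
def cap(n):
    s=ctrl.sense(); c=ctrl.capture(n)
    if n=="wrist":
        T=np.eye(4);T[:3,:3]=R.from_euler('xyz',s['tcp_rot']).as_matrix() if len(s['tcp_rot'])==3 else 0
        T[:3,3]=s['position']; c['Twc']=T@np.array(c['T_tool_cam'])
    else:
        M=np.eye(4);M[:3,:3]=cv2.Rodrigues(np.array(c['rvec'],float))[0];M[:3,3]=np.ravel(c['tvec']);c['Twc']=np.linalg.inv(M)
    return c
def cloud(c):
    K=np.array(c['camera_matrix']);h,w=c['z_map'].shape
    u,v=np.meshgrid(np.arange(w),np.arange(h))
    p=cv2.undistortPoints(np.stack([u,v],-1).reshape(-1,1,2).astype(float),K,np.array([c['k1'],0,0,0,0.])).reshape(h,w,2)
    z=c['z_map'][...,None]
    P=np.concatenate([p*z,z],-1)
    return P@c['Twc'][:3,:3].T+c['Twc'][:3,3]
def save(c,n,box=None,f=1):
    im=c['image'][...,::-1]
    if box: im=im[box[1]:box[3],box[0]:box[2]]
    cv2.imwrite('pics/'+n,cv2.resize(im,None,fx=f,fy=f,interpolation=cv2.INTER_CUBIC))
E
python3 - <<'E'
from h import *
s=ctrl.sense();print(s)
a=cap('top');b=cap('scene')
im=np.vstack([a['image'],b['image']])
save(a,'top.png',f=1.4);save(b,'scene.png',f=1.4)
np.savez('c.npz',top=cloud(a),scene=cloud(b),ti=a['image'],si=b['image'])
E
```

```text
{'time': 0.0, 'joint_pos': array([ 1.17897997e+00,  3.42792545e-01,  1.52498296e+00, -3.72135040e-07,
        1.27537486e+00, -1.46006129e-01]), 'dq': array([ 0.00050431, -0.00149994, -0.00121759, -0.00105523, -0.00074761,
        0.00031094]), 'effort': array([ 2.07826692e-03, -4.33698463e+01, -2.46006382e+01, -8.68368971e-06,
        7.94990250e-03, -1.84412858e-07]), 'position': array([127.69396519, 509.12097146, 404.00137989]), 'tcp_rot': array([-3.14005146e+00, -2.26276346e-04,  2.89578236e+00]), 'ft_force': array([ 0.03107139,  0.23741362, -0.55256364]), 'moment': array([ 0.00061051,  0.03420926, -0.01062639]), 'grip_force': 0.0, 'finger_gap': 1.00030687269453}
```

View pics/top.png

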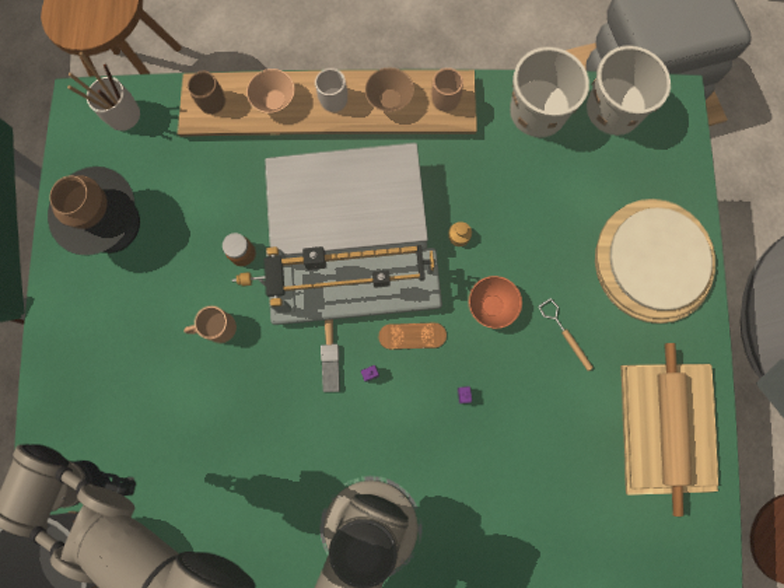

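View pics/scene.png

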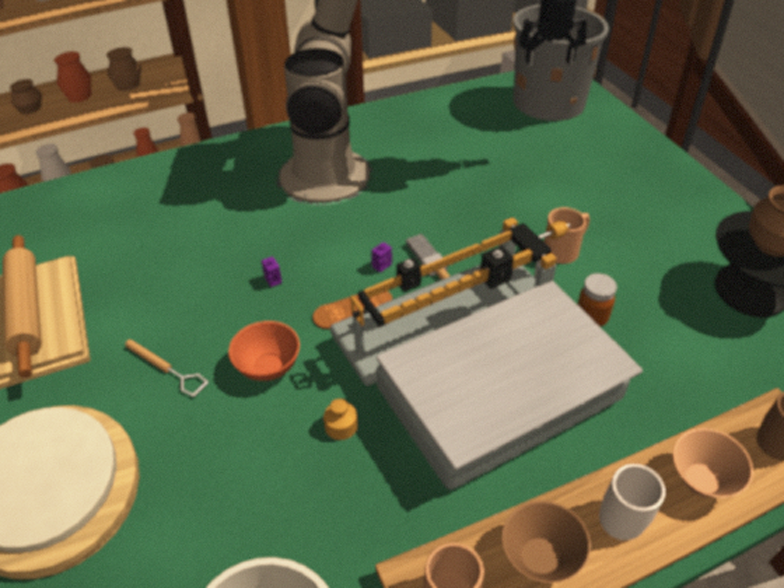

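The top view shows the big poise at (314,258) on the rear bar and the small poise at (381,278) on the front bar, with the pivot on the left. Look-alikes for the small poise are the purple blocks lying on the bench at (370,373) and (465,395). My targets are the dark poises on the bars.

```bash
python3 - <<'E'
from h import *
d=np.load('c.npz');P=d['top'];I=d['ti'].astype(int)
x,y,z=P[...,0],P[...,1],P[...,2]
reg=np.zeros(z.shape,bool);reg[95:182,180:312]=1
m=reg&(abs(z-104)<8)
r=cv2.minAreaRect(np.float32(np.stack([x[m],y[m]],1)));print('plat',r,cv2.boxPoints(r),np.median(z[m]))
sat=I.max(-1)-I.min(-1)
B=np.zeros(z.shape,bool);B[165:230,185:320]=1
m=B&(z>155)&(z<215)
import sys
lab=cv2.connectedComponentsWithStats(m.astype(np.uint8))
print(lab[2])
for u,v in[(224,184),(272,198)]:
    w=np.zeros(z.shape,bool);w[v-10:v+11,u-12:u+13]=1
    k=w&(z>178)&(I.max(-1)<90)
    q=P[k];print((u,v),k.sum(),q.min(0),q.max(0),np.median(q,0)); 
    rr=cv2.minAreaRect(np.float32(q[:,:2]));print(rr)
# bars: orange
k=B&(z>155)&(z<172)&(I[...,0]-I[...,2]>60)
q=P[k];print(len(q),q.min(0),q.max(0))
np.save('bars.npy',q)
cv2.imwrite('pics/t2.png',cv2.resize(d['ti'][150:240,160:330,::-1].astype(np.uint8),None,fx=4.6,fy=4.6,interpolation=cv2.INTER_CUBIC))
E
```

```text
plat ((746.2189331054688, 61.19154357910156), (241.53285217285156, 362.612548828125), 5.566081523895264) [[ 608.43634   229.92938 ]
 [ 643.6075   -130.97345 ]
 [ 884.0015   -107.546295]
 [ 848.8304    253.35654 ]] 104.56537296492115
[[     0      0    560    420 233814]
 [   185    175    119     44   1359]
 [   307    179      3     13     27]]
(224, 184) 144 [570.7450727   94.99969687 178.77851975] [606.95004228 139.75297394 198.41040205] [586.87260786 116.61454972 187.42168039]
((589.5927124023438, 117.56938934326172), (35.4752082824707, 43.66371536254883), 5.2441325187683105)
(272, 198) 61 [530.99955105 -45.43491662 178.05128343] [558.60001909  -9.51401942 187.06064695] [542.39772115 -24.55005976 181.9076702 ]
((544.6937255859375, -26.92694091796875), (26.14263343811035, 33.839942932128906), 9.32871150970459)
468 [ 488.16925179 -138.37113386  155.24126291] [616.49322777 225.56352817 171.35030099]
```

View pics/t2.png

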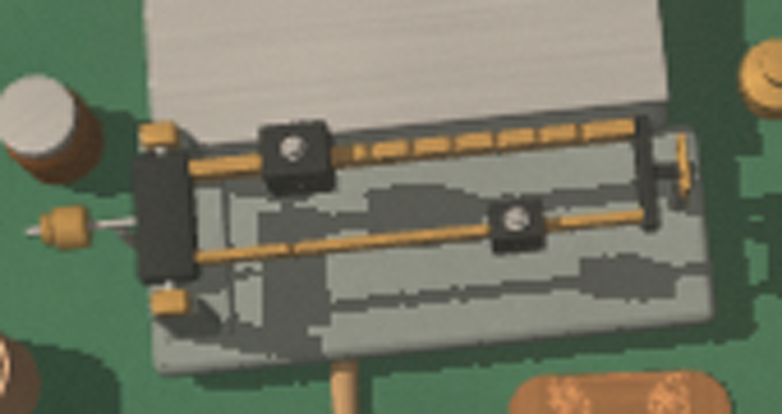

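The crop confirms the targets: big poise on the rear bar with its button at (293,148), small poise on the front bar with its button at (516,218). The rear notches are at about x=370 (no. 2), 413, 456, 498 (no. 5), 540 and 582, and the front zero notch is at (292,248). I'm setting out now, turning and closing the fingers first.

Call:
play_rows:
  motion: [0,0,0,0,0,-0.86,0,0,0,0,0,0,-0.86,0,0,0,0,0,0,-0.86,0,0,0,0,0,0,-0.86,0,0,0,0,0,0,-0.85,0]
  newtons: 40

```text
time: 0.6
position: [127.7, 509.1, 404.3]
tcp_rot: [-3.141, -0.0, -3.041]
ft_force: [-0.1, 0.3, -0.0]
finger_gap: 0.145
grip_force: 0.0
```

```bash
cat >> h.py <<'E'
def go(x,y,tz):
    s=ctrl.sense(); Rm=R.from_euler('xyz',s['tcp_rot']).as_matrix()
    d=Rm.T@(np.array([x,y,tz+173])-s['position']); w=(R.from_matrix(Rm.T)*R.from_euler('xyz',[np.pi,0,np.pi+.0972])).as_rotvec()
    print('t',s['time'],'pos',s['position'].round(1),'gap',s['finger_gap'].round(2),'units',(d/40).round(3),'turn',(w/.08).round(3),'F',s['ft_force'].round(2))
E
python3 -c "
from h import *
go(585.3,161.4,225);print(ctrl.tip_reach)"
```

```text
Traceback (most recent call last):
  File "h.py", line 26, in go
    print('t',s['time'],'pos',s['position'].round(1),'gap',s['finger_gap'].round(2),'units',(d/40).round(3),'turn',(w/.08).round(3),'F',s['ft_force'].round(2))
                                                           ^^^^^^^^^^^^^^^^^^^^^
AttributeError: 'float' object has no attribute 'round'
```

Call:
play_rows:
  motion: [-0.7,-0.65,0,0,0,0,0,-0.7,-0.65,0,0,0,0,0,-0.7,-0.65,0,0,0,0,0,-0.7,-0.65,0,0,0,0,0,-0.7,-0.65,0,0,0,0,0]

```text
time: 1.1
position: [280.6, 392.3, 404.4]
tcp_rot: [-3.141, -0.0, -3.044]
ft_force: [0.6, 0.5, 0.2]
finger_gap: 0.0
grip_force: 0.0
```

Call:
play_rows:
  motion: [-0.7,-0.65,0,0,0,0,0,-0.7,-0.65,0,0,0,0,0,-0.7,-0.65,0,0,0,0,0,-0.7,-0.65,0,0,0,0,0,-0.7,-0.65,0,0,0,0,0]

```text
time: 1.6
position: [432.7, 276.5, 404.4]
tcp_rot: [-3.142, -0.001, -3.044]
ft_force: [0.2, 0.5, 0.1]
finger_gap: -0.002
grip_force: 0.0
```

Call:
play_rows:
  motion: [-0.7,-0.65,0,0,0,0,0,-0.7,-0.65,0,0,0,0,0,-0.7,-0.65,0,0,0,0,0,-0.7,-0.65,0,0,0,0,0,-0.7,-0.65,0,0,0,0,0]

```text
time: 2.1
position: [584.7, 160.7, 404.2]
tcp_rot: [3.141, -0.001, -3.044]
ft_force: [0.7, 0.9, -0.6]
finger_gap: 0.004
grip_force: 0.0
```

```bash
sed -i "s/s\['finger_gap'\].round(2)/round(s['finger_gap'],2)/" h.py
python3 - <<'E'
from h import *
go(585.3,161.4,225);print(ctrl.tip_reach)
c=cap('wrist');save(c,'w1.png',f=1.4);np.savez('w1.npz',P=cloud(c),I=c['image'])
E
```

```text
t 2.1 pos [584.7 160.7 404.2] gap 0.0 units [-0.016  0.015  0.155] turn [ 0.002 -0.012  0.   ] F [ 0.7   0.9  -0.62]
173.4
```

View pics/w1.png

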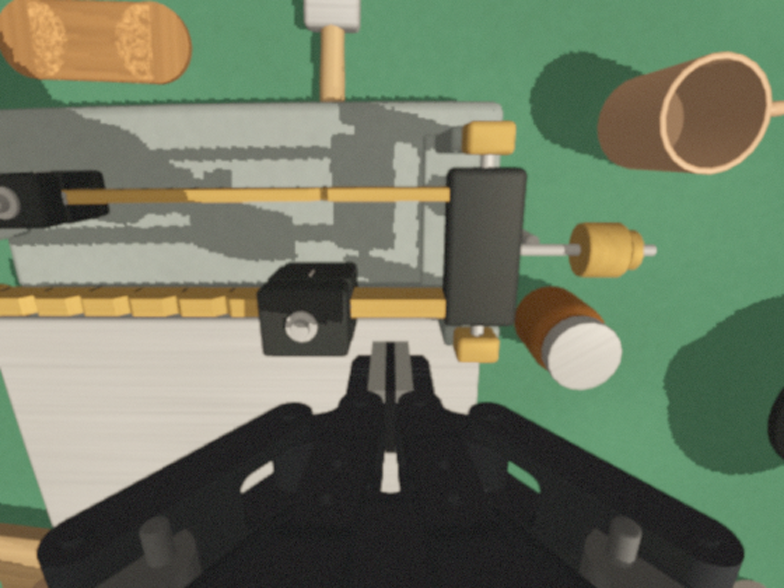

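The wrist view shows the big poise at (305,310), the clear stretch of rear bar at (395,303) between it and the pivot block, and the front zero notch at (323,194). The closed fingertips are at (390,345), still above the bar.

```bash
python3 - <<'E'
from h import *
d=np.load('w1.npz');P=d['P'];I=d['I'].astype(int)
t=.0972;Rz=np.array([[np.cos(t),np.sin(t)],[-np.sin(t),np.cos(t)]])
s=ctrl.sense();print('tool local',Rz@s['position'][:2])
L=P[...,:2]@Rz.T;z=P[...,2]
def st(n,m):
    print(n,m.sum(),np.percentile(L[m],[1,50,99],axis=0).round(1).tolist(),np.percentile(z[m],[5,50,95]).round(1))
v,u=np.mgrid[:420,:560]
dark=I.max(-1)<90
st('roof',dark&(z>182)&(u>180)&(u<258)&(v>180)&(v<258))
st('button',(~dark)&(z>182)&(u>195)&(u<235)&(v>215)&(v<250))
st('yoke',dark&(z>100)&(u>318)&(u<376)&(v>120)&(v<232)&(z<220))
st('rbar',(z>155)&(z<175)&(u>255)&(u<315)&(v>200)&(v<232)&(I[...,0]-I[...,2]>60))
st('fbar',(z>155)&(z<175)&(u>100)&(u<315)&(v>130)&(v<146)&(I[...,0]-I[...,2]>60))
# brightness profile on bars
for n,(r0,r1,u0,u1) in dict(front=(138,141,205,260),rear=(209,213,5,190)).items():
    g=I[r0:r1,u0:u1].sum(-1).mean(0); y=np.median(L[r0:r1,u0:u1,1],0)
    print(n,[(int(a),int(b)) for a,b in zip(y,g)][::2])
E
```

```text
tool local [600.78690221  99.22589703]
roof 2646 [[583.2, 41.1], [596.7, 64.1], [617.3, 83.4]] [184.4 186.6 187.8]
button 431 [[594.1, 53.3], [600.5, 61.9], [610.4, 68.7]] [186.7 189.2 194.2]
yoke 5246 [[529.8, 134.0], [570.4, 150.8], [610.7, 171.9]] [160.  161.6 162.8]
rbar 976 [[595.8, 87.3], [599.7, 109.8], [606.3, 130.8]] [156.8 163.6 164.8]
fbar 1950 [[538.1, -20.5], [541.3, 53.7], [544.9, 127.4]] [159.  162.4 164.4]
front [(52, 497), (54, 498), (55, 495), (57, 498), (58, 497), (59, 495), (61, 500), (62, 500), (63, 499), (65, 500), (66, 501), (67, 489), (68, 353), (70, 301), (72, 338), (73, 491), (75, 499), (76, 503), (78, 502), (79, 503), (80, 502), (82, 497), (83, 498), (85, 501), (86, 499), (87, 497), (89, 499), (90, 495)]
rear [(-116, 269), (-114, 263), (-112, 266), (-110, 269), (-109, 274), (-107, 293), (-105, 315), (-104, 337), (-102, 371), (-101, 371), (-98, 273), (-97, 262), (-94, 264), (-93, 260), (-92, 259), (-90, 259), (-88, 261), (-86, 263), (-85, 262), (-83, 260), (-81, 269), (-80, 270), (-78, 292), (-75, 317), (-75, 345), (-73, 366), (-71, 313), (-70, 266), (-66, 264), (-66, 265), (-64, 263), (-63, 262), (-61, 259), (-59, 263), (-58, 262), (-56, 263), (-55, 267), (-52, 264), (-50, 270), (-50, 283), (-48, 301), (-46, 330), (-45, 348), (-43, 304), (-42, 265), (-39, 264), (-38, 260), (-36, 264), (-35, 261), (-33, 256), (-32, 264), (-30, 258), (-28, 263), (-27, 260), (-25, 261), (-24, 263), (-22, 266), (-20, 287), (-19, 311), (-17, 339), (-15, 324), (-14, 265), (-12, 256), (-10, 256), (-9, 259), (-8, 258), (-6, 256), (-4, 253), (-2, 251), (-1, 257), (0, 255), (1, 256), (3, 259), (4, 260), (6, 270), (8, 287), (9, 313), (11, 331), (12, 285), (14, 258), (15, 254), (17, 256), (19, 255), (20, 255), (22, 257), (23, 255), (25, 252), (27, 256), (28, 255), (40, 179), (41, 110), (43, 123), (44, 122)]
```

Call:
play_rows:
  motion: [0.02,0.27,0,0,0,0,0,0,0,0.4,0,0,0,0,0,0,0.5,0,0,0,0,0,0,0.4,0,0,0,0,0,0,0.17,0,0,0,0]

```text
time: 2.65
position: [580.7, 173.6, 344.0]
tcp_rot: [3.141, -0.004, -3.043]
ft_force: [0.2, 0.9, 0.2]
finger_gap: -0.001
grip_force: 0.0
```

Call:
play_rows:
  motion: [0,-0.1,0,0,0,0,0,0,-0.1,0,0,0,0,0,0,0,0,0,0,0,0]

```text
time: 2.95
position: [582.8, 164.2, 347.0]
tcp_rot: [3.142, 0.002, -3.045]
ft_force: [0.2, 0.4, -0.3]
finger_gap: -0.003
grip_force: 0.0
```

```bash
cat >> h.py <<'E'
def loc():
    t=.0972;Rz=np.array([[np.cos(t),np.sin(t)],[-np.sin(t),np.cos(t)]]);s=ctrl.sense()
    print(s['time'],'local',(Rz@s['position'][:2]).round(2),'tip z',round(s['position'][2]-173.4,1),'F',(Rz@s['ft_force'][:2]).round(2))
E
python3 -c "
from h import *
loc()"
```

```text
2.95 local [595.98 106.89] tip z 173.6 F [0.22 0.36]
```

Call:
play_rows:
  motion: [-0.1,-0.05,0,0,0,0,0,0,-0.05,0,0,0,0,0,0,-0.05,0,0,0,0,0,0,-0.05,0,0,0,0,0,0,-0.05,0,0,0,0,0]

```text
time: 3.45
position: [587.5, 154.9, 345.9]
tcp_rot: [3.142, -0.0, -3.044]
ft_force: [-0.8, 0.4, 0.1]
finger_gap: 0.002
grip_force: 0.0
```

```bash
python3 -c "
from h import *
loc()"
```

```text
3.45 local [599.79  97.12] tip z 172.5 F [-0.71  0.49]
```

Call:
play_rows:
  motion: [0,-0.07,0,0,0,0,0,0,-0.07,0,0,0,0,0,0,-0.07,0,0,0,0,0,0,-0.07,0,0,0,0,0]

```text
time: 3.85
position: [588.7, 143.8, 346.0]
tcp_rot: [3.141, 0.0, -3.044]
ft_force: [0.0, 0.9, 0.0]
finger_gap: -0.001
grip_force: 0.4
```

Call:
play_rows:
  motion: [0,-0.07,0,0,0,0,0,0,-0.07,0,0,0,0,0,0,-0.07,0,0,0,0,0,0,-0.07,0,0,0,0,0]

```text
time: 4.25
position: [589.8, 132.4, 345.9]
tcp_rot: [-3.141, 0.0, -3.044]
ft_force: [-0.3, 2.8, 1.8]
finger_gap: -0.0
grip_force: 1.4
```

```bash
python3 - <<'E'
from h import *
loc()
c=cap('wrist');save(c,'w2.png',f=1.4);np.savez('w2.npz',P=cloud(c),I=c['image']);loc()
E
```

```text
4.25 local [599.85  74.56] tip z 172.5 F [-0.04  2.8 ]
4.3 local [599.88  74.4 ] tip z 172.6 F [0.23 1.06]
```

View pics/w2.png

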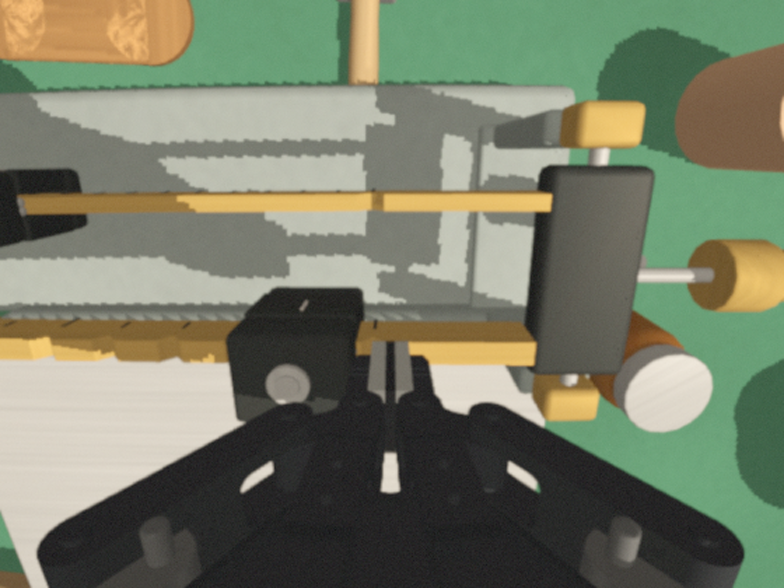

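The finger now bears on the big poise's inner face; its button is at (288,383).

```bash
cat >> h.py <<'E'
def meas(c,u0,u1,v0,v1,zmin,zmax=205):
    P=cloud(c);I=c['image'].astype(int);t=.0972;Rz=np.array([[np.cos(t),np.sin(t)],[-np.sin(t),np.cos(t)]])
    L=P[...,:2]@Rz.T;z=P[...,2];v,u=np.mgrid[:420,:560];w=(u>u0)&(u<u1)&(v>v0)&(v<v1)&(z>zmin)&(z<zmax)
    for n,m in(('dark',w&(I.max(-1)<90)),('btn',w&(I.max(-1)>110))):
        if m.sum()>5: print(n,m.sum(),np.percentile(L[m],[2,50,98],axis=0).round(1).tolist(),np.percentile(z[m],[5,50,90,98]).round(1))
E
python3 - <<'E'
from h import *
d=np.load('w2.npz');P=d['P'];I=d['I'].astype(int)
t=.0972;Rz=np.array([[np.cos(t),np.sin(t)],[-np.sin(t),np.cos(t)]])
L=P[...,:2]@Rz.T;z=P[...,2];v,u=np.mgrid[:420,:560]
w=(u>160)&(u<250)&(v>200)&(v<300)&(z>180)&(z<205)
for m in (w&(I.max(-1)<90),w&(I.max(-1)>110)): print(m.sum(),np.percentile(L[m],[2,50,98],axis=0).round(1).tolist(),np.percentile(z[m],[5,50,90,98]))
g=I[143:147,240:300].sum(-1).mean(0);print([(int(a),int(b)) for a,b in zip(np.median(L[143:147,240:300,1],0),g)][::2])
E
```

```text
4122 [[583.2, 20.0], [593.1, 40.2], [613.6, 60.5]] [182.79181911 186.16110568 187.11627846 187.69568831]
699 [[594.1, 18.9], [600.6, 39.6], [608.1, 46.5]] [187.12862836 188.57615275 189.55314366 190.05381759]
[(55, 527), (56, 524), (57, 528), (58, 527), (59, 527), (60, 526), (61, 525), (62, 530), (63, 532), (64, 532), (65, 531), (66, 530), (67, 503), (68, 362), (69, 331), (70, 321), (72, 322), (73, 461), (74, 531), (75, 531), (76, 531), (77, 532), (78, 533), (79, 531), (80, 533), (81, 534), (82, 532), (83, 533), (84, 529), (85, 532)]
```

Call:
play_rows:
  motion: [0,-0.1,0,0,0,0,0,0,-0.1,0,0,0,0,0,0,-0.1,0,0,0,0,0,0,-0.1,0,0,0,0,0,0,-0.1,0,0,0,0,0]

```text
time: 4.8
position: [591.7, 112.4, 345.7]
tcp_rot: [-3.141, -0.0, -3.044]
ft_force: [0.0, 1.5, 0.0]
finger_gap: -0.001
grip_force: 0.5
```

Call:
play_rows:
  motion: [0,-0.1,0,0,0,0,0,0,-0.1,0,0,0,0,0,0,-0.1,0,0,0,0,0,0,-0.1,0,0,0,0,0,0,-0.1,0,0,0,0,0]

```text
time: 5.3
position: [593.6, 92.6, 345.9]
tcp_rot: [-3.141, -0.0, -3.044]
ft_force: [0.3, 1.3, -0.2]
finger_gap: 0.001
grip_force: 0.5
```

Call:
play_rows:
  motion: [0,-0.1,0,0,0,0,0,0,-0.1,0,0,0,0,0,0,-0.1,0,0,0,0,0,0,-0.1,0,0,0,0,0,0,-0.1,0,0,0,0,0]

```text
time: 5.8
position: [595.6, 73.3, 346.2]
tcp_rot: [3.14, 0.001, -3.044]
ft_force: [-0.7, 5.6, 2.6]
finger_gap: 0.001
grip_force: 2.5
```

Call:
play_rows:
  motion: [0,-0.1,0,0,0,0,0,0,-0.1,0,0,0,0,0,0,-0.1,0,0,0,0,0,0,-0.1,0,0,0,0,0,0,-0.1,0,0,0,0,0]

```text
time: 6.3
position: [597.5, 52.7, 345.7]
tcp_rot: [-3.141, -0.0, -3.044]
ft_force: [0.3, 0.7, -1.0]
finger_gap: 0.001
grip_force: 0.1
```

```bash
python3 - <<'E'
from h import *
loc();c=cap('wrist');meas(c,140,250,200,300,180);loc()
E
```

```text
6.3 local [599.81  -5.56] tip z 172.3 F [0.32 0.66]
dark 4086 [[582.8, -60.2], [593.4, -39.7], [613.9, -19.7]] [182.3 184.6 185.6 186.2]
btn 627 [[593.9, -61.1], [599.7, -40.0], [609.1, -33.8]] [185.7 187.4 191.5 192. ]
6.35 local [599.86  -6.16] tip z 172.4 F [ 0.29 -0.22]
```

Call:
play_rows:
  motion: [0,-0.1,0,0,0,0,0,0,-0.1,0,0,0,0,0,0,-0.1,0,0,0,0,0,0,-0.1,0,0,0,0,0,0,-0.1,0,0,0,0,0]

```text
time: 6.85
position: [599.5, 32.9, 345.9]
tcp_rot: [-3.141, -0.0, -3.044]
ft_force: [0.0, 2.3, 0.9]
finger_gap: -0.0
grip_force: 0.9
```

Call:
play_rows:
  motion: [0,-0.05,0,0,0,0,0,0,-0.05,0,0,0,0,0,0,-0.05,0,0,0,0,0,0,0,0,0,0,0,0]

```text
time: 7.25
position: [600.1, 27.0, 345.8]
tcp_rot: [-3.141, -0.0, -3.044]
ft_force: [-0.0, 0.2, 0.3]
finger_gap: -0.001
grip_force: 0.0
```

```bash
python3 - <<'E'
from h import *
loc();c=cap('wrist');meas(c,140,250,200,300,178);loc()
E
```

```text
7.25 local [599.85 -31.4 ] tip z 172.4 F [-0.01  0.21]
dark 4196 [[582.7, -86.1], [593.3, -65.6], [613.9, -45.6]] [180.9 184.  184.9 185.5]
btn 625 [[593.7, -87.2], [599.6, -66.1], [610.8, -59.7]] [184.1 186.8 191.4 192.1]
7.3 local [599.86 -31.3 ] tip z 172.5 F [-0.14  0.39]
```

Call:
play_rows:
  motion: [0,-0.03,0,0,0,0,0,0,-0.03,0,0,0,0,0,0,0,0,0,0,0,0]

```text
time: 7.6
position: [600.3, 24.7, 345.9]
tcp_rot: [-3.141, 0.0, -3.044]
ft_force: [0.3, -0.5, -0.8]
finger_gap: -0.005
grip_force: 0.0
```

```bash
python3 - <<'E'
from h import *
loc();c=cap('wrist');meas(c,140,250,200,300,178);loc()
E
```

```text
7.6 local [599.86 -33.65] tip z 172.5 F [ 0.29 -0.53]
dark 4474 [[582.7, -91.9], [593.7, -70.1], [614.5, -50.3]] [180.5 183.9 184.8 185.5]
btn 714 [[593.6, -92.8], [600.6, -72.3], [616.4, -65.6]] [183.8 186.4 187.3 187.8]
7.65 local [599.86 -33.56] tip z 172.5 F [0.24 0.61]
```

Call:
play_rows:
  motion: [0,0.1,0,0,0,0,0,0,0.1,-0.2,0,0,0,0,0,0,-0.5,0,0,0,0,0,0,-0.6,0,0,0,0,0,0,0,0,0,0,0]

```text
time: 8.15
position: [600.0, 33.3, 402.1]
tcp_rot: [-3.14, 0.007, -3.044]
ft_force: [1.0, -0.5, 0.5]
finger_gap: -0.001
grip_force: 0.0
```

Call:
play_rows:
  motion: [0.3,-0.5,0,0,0,0,0,0.4,-0.6,0,0,0,0,0,0.4,-0.7,0,0,0,0,0,0.37,-0.6,0,0,0,0,0,0,0,0,0,0,0,0]

```text
time: 8.65
position: [549.2, -70.6, 397.8]
tcp_rot: [-3.141, -0.001, -3.047]
ft_force: [0.2, 0.0, -0.5]
finger_gap: 0.001
grip_force: 0.0
```

```bash
python3 - <<'E'
from h import *
loc();c=cap('wrist');save(c,'w3.png',f=1.4);meas(c,180,400,170,260,174);loc()
E
```

```text
8.65 local [ 539.74 -123.56] tip z 224.4 F [ 0.25 -0.01]
dark 1132 [[528.9, -96.1], [538.2, -85.8], [552.9, -63.0]] [176.  179.7 180.7 181.2]
btn 532 [[534.5, -89.5], [541.7, -78.5], [554.2, -61.0]] [178.9 182.  187.1 187.8]
8.7 local [ 540.48 -122.39] tip z 224.5 F [-1.37 -0.38]
```

View pics/w3.png

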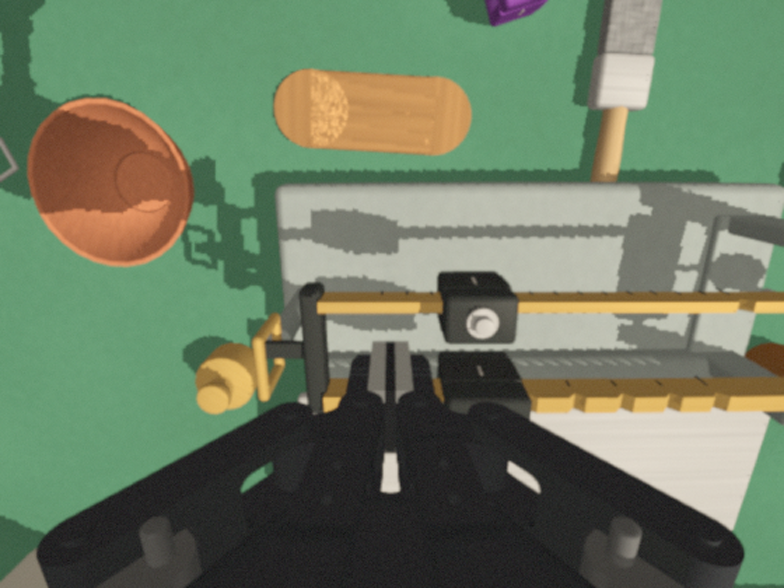

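The picture shows the small poise at (480,315) with the finger outboard of it and clear of the end loop. The big poise at (483,395) has notches 4 to 1 showing at about x=570, 613, 657 and 700.

Call:
play_rows:
  motion: [0,0,0.4,0,0,0,0,0,0,0.5,0,0,0,0,0,0,0.35,0,0,0,0,0,0,0.14,0,0,0,0,0,0,0,0,0,0,0]

```text
time: 9.2
position: [550.5, -67.6, 341.5]
tcp_rot: [3.141, -0.001, -3.043]
ft_force: [-0.2, -1.2, -0.1]
finger_gap: 0.002
grip_force: 0.0
```

Call:
play_rows:
  motion: [0,0.08,0,0,0,0,0,0,0.08,0,0,0,0,0,0,0.08,0,0,0,0,0,0,0.08,0,0,0,0,0,0,0.08,0,0,0,0,0]

```text
time: 9.7
position: [548.8, -52.3, 342.8]
tcp_rot: [-3.141, 0.001, -3.044]
ft_force: [0.2, -0.4, 1.5]
finger_gap: -0.001
grip_force: 0.8
```

Call:
play_rows:
  motion: [0,0.1,0,0,0,0,0,0,0.1,0,0,0,0,0,0,0.1,0,0,0,0,0,0,0.1,0,0,0,0,0,0,0.1,0,0,0,0,0]

```text
time: 10.2
position: [546.7, -32.2, 342.2]
tcp_rot: [3.141, -0.0, -3.044]
ft_force: [-0.1, -0.2, 0.2]
finger_gap: -0.005
grip_force: 0.4
```

```bash
python3 - <<'E'
from h import *
loc();c=cap('wrist');meas(c,285,400,190,300,174);loc()
E
```

```text
10.2 local [541.04 -85.11] tip z 168.8 F [-0.1  -0.21]
dark 2517 [[528.5, -76.4], [535.1, -60.2], [552.6, -36.9]] [176.1 180.4 185.1 197.4]
btn 986 [[530.5, -80.9], [538.5, -55.1], [549.4, -44.7]] [180.  183.4 193.5 202.5]
10.25 local [540.98 -84.58] tip z 168.7 F [0.01 1.13]
```

Call:
play_rows:
  motion: [0,0.12,0,0,0,0,0,0,0.12,0,0,0,0,0,0,0.12,0,0,0,0,0,0,0.12,0,0,0,0,0,0,0.12,0,0,0,0,0]

```text
time: 10.75
position: [544.4, -8.3, 342.3]
tcp_rot: [3.142, 0.0, -3.044]
ft_force: [0.4, -1.7, 0.3]
finger_gap: -0.0
grip_force: 0.5
```

Call:
play_rows:
  motion: [0,0.12,0,0,0,0,0,0,0.12,0,0,0,0,0,0,0.12,0,0,0,0,0,0,0.12,0,0,0,0,0,0,0.12,0,0,0,0,0]

```text
time: 11.25
position: [542.1, 15.6, 342.3]
tcp_rot: [3.142, 0.0, -3.044]
ft_force: [-0.6, -0.1, 0.6]
finger_gap: 0.001
grip_force: 0.4
```

Call:
play_rows:
  motion: [0,0.12,0,0,0,0,0,0,0.12,0,0,0,0,0,0,0.12,0,0,0,0,0,0,0.12,0,0,0,0,0,0,0.12,0,0,0,0,0]

```text
time: 11.75
position: [539.8, 39.5, 342.3]
tcp_rot: [3.142, 0.0, -3.044]
ft_force: [-0.3, -1.4, 1.0]
finger_gap: -0.004
grip_force: 0.4
```

Call:
play_rows:
  motion: [0,0.12,0,0,0,0,0,0,0.12,0,0,0,0,0,0,0.12,0,0,0,0,0,0,0.12,0,0,0,0,0,0,0.12,0,0,0,0,0]

```text
time: 12.25
position: [537.4, 63.4, 342.3]
tcp_rot: [3.142, 0.0, -3.044]
ft_force: [-0.1, -1.6, 0.3]
finger_gap: -0.004
grip_force: 0.4
```

Call:
play_rows:
  motion: [0,0.08,0,0,0,0,0,0,0.08,0,0,0,0,0,0,0.08,0,0,0,0,0,0,0.08,0,0,0,0,0,0,0.08,0,0,0,0,0]

```text
time: 12.75
position: [535.9, 79.1, 342.3]
tcp_rot: [3.141, 0.0, -3.044]
ft_force: [-0.1, -0.9, 1.8]
finger_gap: 0.002
grip_force: 0.4
```

```bash
python3 - <<'E'
from h import *
loc();c=cap('wrist');meas(c,300,400,190,300,177,195);loc()
E
```

```text
12.75 local [541.04  26.71] tip z 168.9 F [-0.16 -0.88]
dark 1993 [[528.6, 38.8], [535.2, 51.3], [552.4, 74.8]] [178.4 182.5 183.6 190.8]
btn 768 [[534.2, 52.3], [539.8, 58.5], [548.7, 67.5]] [183.  185.4 190.  190.6]
12.8 local [541.01  27.1 ] tip z 168.9 F [0.08 0.33]
```

Call:
play_rows:
  motion: [0,0.05,0,0,0,0,0,0,0.05,0,0,0,0,0,0,0.05,0,0,0,0,0,0,0,0,0,0,0,0]

```text
time: 13.2
position: [535.3, 85.1, 342.3]
tcp_rot: [3.141, -0.0, -3.044]
ft_force: [-0.2, 0.3, 0.4]
finger_gap: -0.001
grip_force: 0.0
```

```bash
python3 - <<'E'
from h import *
loc();c=cap('wrist');meas(c,300,400,190,300,177,195);loc()
E
```

```text
13.2 local [541.02  32.8 ] tip z 168.9 F [-0.16  0.29]
dark 2198 [[528.6, 45.1], [535.5, 59.6], [552.6, 83.4]] [178.6 182.6 183.8 190.9]
btn 773 [[534.4, 60.5], [541.0, 67.6], [548.6, 84.0]] [182.8 185.2 186.2 186.7]
13.25 local [541.03  32.68] tip z 168.9 F [0.04 1.13]
```

Button dropped. I'll back off, lift and check both poises.

Call:
play_rows:
  motion: [0,-0.1,0,0,0,0,0,0,-0.1,-0.2,0,0,0,0,0,0,-0.6,0,0,0,0,0,0,-0.8,0,0,0,0,0,0,-0.5,0,0,0,0]

```text
time: 13.75
position: [536.3, 76.4, 429.1]
tcp_rot: [-3.141, 0.003, -3.045]
ft_force: [0.2, -0.9, -0.5]
finger_gap: 0.003
grip_force: 0.0
```

Call:
play_rows:
  motion: [0.6,-0.5,-0.3,0,0,0,0,0.6,-0.5,-0.3,0,0,0,0,0,0,0,0,0,0,0,0,0,0,0,0,0,0]

```text
time: 14.15
position: [492.1, 31.9, 451.2]
tcp_rot: [-3.142, 0.002, -3.046]
ft_force: [1.1, 0.5, 0.0]
finger_gap: 0.002
grip_force: 0.0
```

```bash
python3 - <<'E'
from h import *
loc();c=cap('wrist');save(c,'w4.png',f=1.4)
a=cap('top');save(a,'t3.png',(160,150,330,240),4.6)
np.savez('w4.npz',P=cloud(c),I=c['image'])
E
```

```text
14.15 local [492.83 -16.05] tip z 277.8 F [1.18 0.36]
```

View pics/w4.png

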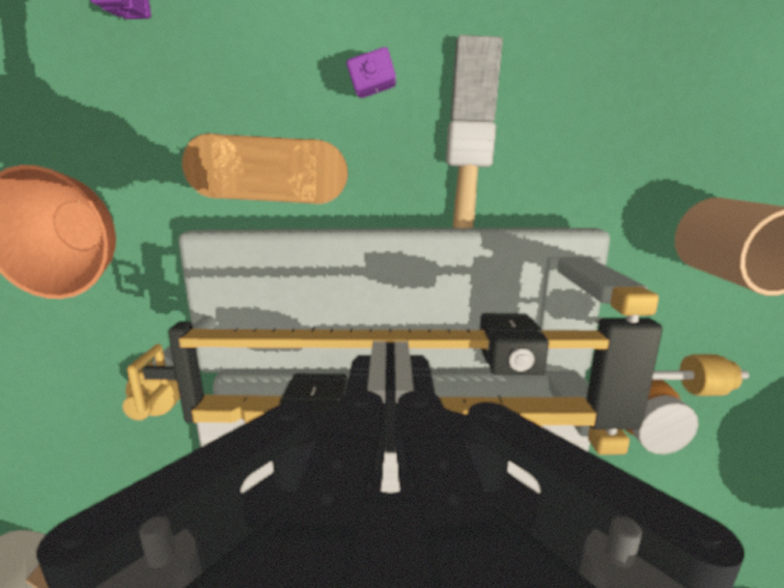

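View pics/t3.png

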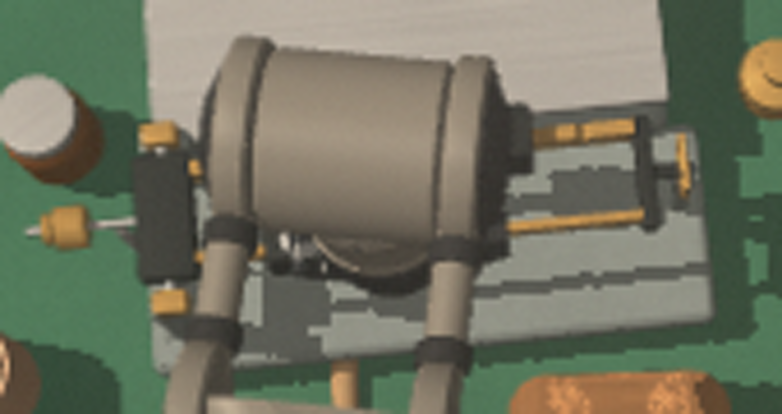

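The wrist view shows the small poise by the pivot at (515,345) and the big poise at (315,395), but the arm hides the top view. I'm withdrawing before the final check.

Call:
play_rows:
  motion: [0.3,0.7,0,0,0,0,0,0.3,0.8,0,0,0,0,0,0.3,0.8,0,0,0,0,0,0.3,0.8,0,0,0,0,0,0.3,0.8,0,0,0,0,0]

```text
time: 14.75
position: [417.0, 183.6, 449.7]
tcp_rot: [3.141, -0.001, -3.044]
ft_force: [0.4, 0.2, -0.2]
finger_gap: 0.002
grip_force: 0.0
```

Call:
play_rows:
  motion: [0.4,0.8,0,0,0,0,0,0.4,0.8,0,0,0,0,0,0.4,0.8,0,0,0,0,0,0.4,0.8,0,0,0,0,0,0,0,0,0,0,0,0]

```text
time: 15.25
position: [339.3, 306.1, 449.8]
tcp_rot: [3.141, -0.002, -3.039]
ft_force: [0.3, -0.2, 1.2]
finger_gap: -0.001
grip_force: 0.0
```

```bash
python3 - <<'E'
from h import *
loc()
a=cap('top');save(a,'t4.png',(160,150,330,240),4.6)
for b in((258,276,165,190),(212,232,190,210)): meas(a,*b,174)
E
```

```text
15.25 local [367.43 271.77] tip z 276.4 F [ 0.23 -0.27]
dark 147 [[579.9, -94.3], [593.9, -75.1], [613.7, -52.8]] [179.1 185.2 188.6 190.4]
btn 23 [[590.8, -79.6], [599.0, -71.4], [616.8, -61.3]] [179.9 188.8 192.3 193.2]
dark 84 [[525.9, 48.5], [537.4, 63.1], [551.9, 83.9]] [176.6 183.3 187.4 189.8]
btn 22 [[532.6, 59.9], [539.0, 66.4], [545.4, 79.6]] [182.2 185.  188.9 191.3]
```

View pics/t4.png

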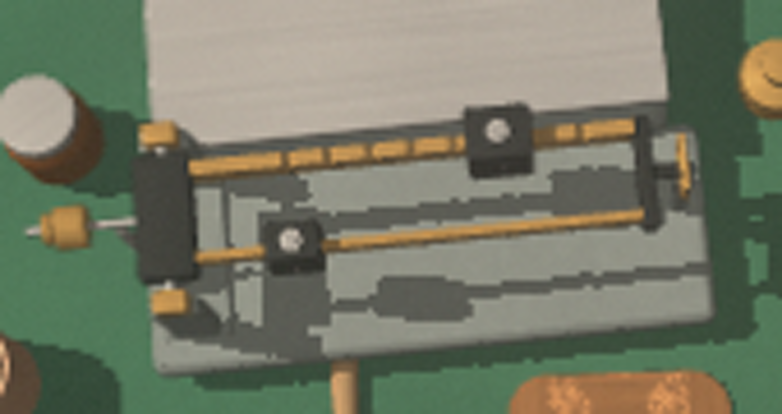

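The final top view shows the big poise's button at (498,131), over notch 5. Five empty notches (0–4) sit inward of it at about x=285, 328, 370, 413 and 456. The small poise's button is at (291,239), over its zero notch.

```bash
python3 -c "
from workcell import ctrl
print(ctrl.finish_job())"
```

```text
the job is handed in; nothing more can be done
None
```

The job is handed in: the big poise's catch is in the fifth notch and the small poise's catch is in its zero notch. Both were only pushed, in that order, and no bystander was touched. It took about 15 s of the 54 s allowed.

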